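Lock the inlet tube onto the sampler stub

TASK

Fit the blue inlet tube over the upright steel stub of the black sampling instrument: slide it gently down until it sits fully home, and turn it until the orange spring button pops right through the hole in the tube. Do not force it, neither down nor round; leave everything else on the bench where it is, and let go when it is locked.

Things in the scene. Friction and masses are not known exactly. Their poses are not given: they have to be found in the camera images.
- tube: Blue round inlet tube, loose, upright, mouth down; 150 mm long, 38 mm outer diameter, 0.2 to 0.32 kg. Bore 30 mm wide, open below for 86 mm. The mouth is a black collar 49 mm across, 14 mm high, flared inside from 41 mm at the rim to 30 mm. Origin: centre of the mouth rim; z up along the tube; x points to the side of its one hole.
- hole (a point): Centre of the one hole through the tube's 4 mm wall, 17 mm from the tube's axis and 30 mm above its rim; about 7.5 mm wide and 11 mm high. A white line runs up the wall and over the top on this side.
- tube_top (a point): Centre of the tube's top, 150 mm above its rim. The top 50 mm is a black rubber grip, 38 mm across; the top 64 mm is solid.
- stand: Black instrument with aluminium edges, fixed to the bench, 190 x 150 mm (x, y), 55 mm high, with an aluminium shoulder disc 56 mm across whose face is 60 mm above the bench; from it rises the stub. The tube is home when its rim stands on the disc. Origin: on the stub's axis at bench level; z up.
- stub_top (a point): Centre of the steel stub's top, 65 mm above the disc. Stub 28 mm in diameter, its top 6 mm tapered to 20 mm. It sits in a stiff swivel (1.5 N m, does not give in light fitting) and may be left turned: the orange button on its side, 30 mm above the disc, points along the stand's +x within 0.9 rad either way. That angle is in no measured pose: find it by feel or by eye.
- button (a joint): How far the orange button (6 mm across, slightly bevelled tip, 6 mm proud) is pressed into the stub, in m: 0 out, 0.0065 at its stop. The plain bore holds it at 0.004 to 0.005; in the hole it springs to 0. Spring 2.5 to 5 N; pushing the flared mouth over it takes about 5 to 15 N. With the tube home it pops out once the hole is within about 0.1 rad of it, then blocks further turning.
- plug: Bystander: grey plastic plug without a hole, 36 mm across (44 mm at the foot), 75 mm high, standing. Origin at the centre of its foot.
- jar: Bystander: amber sample jar, 54 mm across, 78 mm high. Origin at the centre of its foot.
- tape: Bystander: yellow ring-shaped roll lying flat, 84 mm across, 25 mm high. Origin at the centre of its underside.
- mug: Bystander: white mug, 80 mm across, 90 mm high. Origin at the centre of its foot.
- driver: Bystander: red-handled screwdriver lying on the bench. Origin at its middle, on the bench.
- wrench: Bystander: steel wrench lying on the bench. Origin at its middle, on the bench.
Things that resemble listed ones, but are neither listed nor needed, are in the scene too. What is meant by the tube is not red, and is the larger of those in its own colour.

How it is judged:
By the outcome, as a careful person would: the job done as asked, in the order asked, and still so for the second after the job is handed in, with the robot touching nothing.
It also fails if it takes over 67 s, if anything falls off the work surface, if the arm or the gripper's body presses on something with over 40 N, if the wrist force passes 120 N, or if a joint passes its speed limit or range.

ROBOT

A 6-joint arm with a two-finger parallel gripper is mounted at the origin on the work surface. World frame = base frame: x ahead of the robot, y to its left, z up, the work surface at z = 0. Lengths are in m, angles in degrees, forces in N, time in s.
With the tool pointing down it reaches from about 0.35 to 0.875 m from the base axis. Payload 4.2 kg.
Tool frame: the origin (TCP) lies on the centre line of the jaws, within the pads' length; the fingertips stand 19 mm ahead of it and the grasp point (between the pads) is the TCP; z points along the fingers, y is the line along which they close (so a half turn about z gives the same grasp; the last joint's range is limited). The gripper opens to 87 mm and grips with 3 to 60 N. Pads are 19 mm wide; open, the fingers measure 117 mm over their backs; the gripper's body (75 mm by 190 mm) begins 51 mm behind the grasp point.
Start: joints at [-52.85, 22.042, 0.453, 0, -68.411, -14.817], TCP at [0.238, -0.578, 0.242] pointing down, gripper open.
Joint ranges: [-179.83, 179.83], [-69.29, 118.12], [-61.27, 80.66], [-181.25, 117.63], [-171.15, -9.14], [-177.46, 177.46]. Speed limits (degrees/s): [159.86, 159.86, 180, 180, 180, 180].

INTERFACE

Orientations are given as a 3x3 rotation matrix whose columns are the frame's x, y, z axes.
In Python, from station import sense, capture, finish_job, search_frame, masks_of gives the robot as it stands.
- The arm moves only by the tool drive_tool, never from a script. Its argument "rows" is a list of rows, each a list of 7 numbers: the opening in per cent of the stroke, from 0 (shut) to 100 (fully open), then the shift along the world's x, y, z in mm, then the turn, a rotation vector about the world's x, y, z in rad. In form: [[fingers, dx, dy, dz, wx, wy, wz], ...]. A call has 1 to 5 rows; each row shifts and turns the commanded pose from where the row before left it; what a row does not reach is not made up. A row lasts 1/12 s, in which the tool goes at most 41.7 mm and 7.16 degrees, less where a joint would pass 70% of its speed; a pose out of reach is approached as far as the arm can. A call is refused whole if a number of a shift passes 41.7 or a number of a turn 0.125, either way. A call with a gripper value outside its range is refused whole. The fingers move at their own pace and stop on an object; the grip force is fixed at half the most. Time passes only in rows, so rows that do not move let the fingers close. It gives the time, the measured TCP pose, the force, the opening and the grip force at its end, in the units of the state.
- sense(): the state, without advancing time (a new reading comes with each control period).
- capture(name): name is "side" or "top" or "wrist"; returns a dict with "frame" (384x512x3 uint8, red, green, blue), "z_map" (384x512 float32, m along the optical axis (not along the pixel's ray), 0 where there is no reading), "fx", "fy", "cx", "cy" (pixels), "R" (3x3) and "t" (3): a world point X has camera coordinates R X + t; the wrist camera has in their place "T_tool_cam" (4x4, takes a point from camera to tool coordinates, whose origin is the TCP and whose axes are the flange's). Camera axes: x right, y down, z forward; pixel columns grow to the right and rows downward; lengths in m; the calibration is good to about 2 mm. The wrist camera is an equidistant fisheye: a pixel r from the principal point sees the ray r / f radians off the axis. A picture is of the moment at which its call begins: read the wrist's pose just before it.
- finish_job(): hands the job in; it is judged then, once.
Trained networks look in a picture, given as the dict that the camera call returned (one of the last four; its "shot" number tells which), for a name from the list of things; names that differ only in an ending like _2 or _b are one class to them, and where a whole thing is asked for, a point or a joint stands for the part that bears it (a point fixed in the world has none). Each returns a list of dicts, best first, with "p" (0 to 1); they miss things now and then, are a little off and sometimes report something else, mostly with a low value. They report only what shows in the picture. A call takes as long as a camera call. They do not tell look-alikes from the thing itself.
- search_frame(label, picture): "xy" ([column, row] in pixels, amid what is visible of it).
- masks_of(label, picture): "region" (384x512 bool, what is visible of it) and "xy" ([column, row] in pixels, amid what is visible of it).
The state is a dict: "time_s": time; "joints": joint angles; "joint_velocities": joint speeds; "effort": joint torques, N m; "tcp_pos": TCP position; "ee_rot": TCP orientation; "wrist_force": force on the tool from outside, world axes, zero at the start; "moment": the same for the moment, N m; "gripper_width": opening from 0.0 (shut) to 1.0 (fully open); "gripper_force": force on a finger pad.
Only numpy, scipy, OpenCV 4.12 (cv2) and the standard library are available. Lean on these libraries where they do the work, as an engineer would, in place of code of your own. Each camera call takes 0.05 s, during which the arm holds its last target. There are 200 camera calls.

## Working session

There is one attempt and no reset: what is moved stays moved. The work goes in short steps, Python scripts to look and compute and a tool call to move; the robot and the scene stay as the last step left them, time stands still between calls to the robot, and variables do not carry over. Pictures are saved under pics/ and viewed, at most 10 in all, crops included, and the job is handed in when it is done.

Besides the shell and the picture viewer there is one more tool, called after "Emit:" as name(argument=value, ...), one argument or row to a line, values as JSON. drive_tool: Moves the arm, as the interface text tells. Its arguments: {"type":"object","properties":{"rows":{"type":"array"}},"required":["rows"]}

```bash
mkdir -p pics; cat > h.py <<'E'
import numpy as np, cv2
from station import *
def save(c,n): cv2.imwrite('pics/'+n,c['frame'][:,:,::-1])
def cloud(c):
    z=c['z_map'];v,u=np.mgrid[:384,:512]
    P=np.stack([(u-c['cx'])/c['fx']*z,(v-c['cy'])/c['fy']*z,z],-1)
    return (P-np.array(c['t']))@np.array(c['R'])
E
python3 - <<'E'
from h import *
a=capture('top');b=capture('side')
np.save('top.npy',a,allow_pickle=True);np.save('side.npy',b,allow_pickle=True)
cv2.imwrite('pics/a.png',np.hstack([a['frame'],b['frame']])[:,:,::-1][:, :])
im=cv2.imread('pics/a.png');cv2.imwrite('pics/top.png',im[:,:512]);cv2.imwrite('pics/side.png',im[:,512:])
for c,n in((a,'top'),(b,'side')):
    W=cloud(c)
    for l in('tube','stand','plug','jar','tape','mug'):
        for m in masks_of(l,c)[:4]:
            r=m['region']&(c['z_map']>0);p=W[r]
            if len(p): print(n,l,round(m['p'],2),np.round(m['xy']),p.min(0).round(3),np.median(p,0).round(3),p.max(0).round(3))
s=sense();print(s)
E
```

```text
top tube 0.72 [186. 176.] [0.591 0.17  0.003] [0.602 0.186 0.122] [0.627 0.218 0.158]
top stand 0.78 [308. 191.] [ 0.471 -0.324 -0.005] [ 0.581 -0.218  0.056] [ 0.71  -0.117  0.128]
top plug 0.51 [209. 222.] [ 0.451  0.112 -0.   ] [0.468 0.129 0.072] [0.498 0.158 0.083]
top jar 0.67 [162. 219.] [ 0.453  0.26  -0.003] [0.478 0.279 0.077] [0.517 0.311 0.084]
top tape 0.68 [232. 157.] [ 0.641 -0.007 -0.001] [0.683 0.032 0.025] [0.726 0.071 0.032]
top mug 0.86 [369. 172.] [ 0.599 -0.462 -0.004] [ 0.647 -0.427  0.043] [ 0.716 -0.381  0.097]
top mug 0.3 [236. 156.] [ 0.642 -0.007 -0.004] [0.691 0.032 0.024] [0.733 0.071 0.032]
side tube 0.89 [187. 227.] [0.587 0.167 0.   ] [0.6   0.202 0.082] [0.632 0.217 0.153]
side tube 0.64 [243. 209.] [ 0.471 -0.057 -0.003] [0.533 0.027 0.058] [0.615 0.115 0.114]
side tube 0.59 [213. 226.] [0.541 0.098 0.   ] [0.553 0.119 0.061] [0.579 0.128 0.114]
side tube 0.43 [281. 158.] [ 0.599 -0.557 -0.001] [ 0.633 -0.401  0.061] [ 0.774 -0.379  0.094]
side stand 0.6 [267. 184.] [ 0.468 -0.45  -0.002] [ 0.564 -0.195  0.055] [ 0.728 -0.114  0.127]
side plug 0.77 
[... 551 characters left out ...]
494e+01, -1.48172967e+01]), 'joint_velocities': array([-0.0468642 , -0.01852575, -0.00539898,  0.02604323, -0.08235932,
       -0.06410066]), 'effort': array([ 8.12008602e-04, -3.90324211e+01,  1.87591839e+01,  4.22360122e+00,
        1.55456364e-02, -2.13201787e-05]), 'tcp_pos': array([ 0.23752521, -0.57808302,  0.24160362]), 'ee_rot': array([[-9.24989106e-01, -3.79993616e-01,  7.31654371e-05],
       [-3.79993621e-01,  9.24989104e-01, -6.98392995e-05],
       [-4.11387442e-05, -9.24029906e-05, -9.99999995e-01]]), 'wrist_force': array([ 0.33695905,  0.55961239, -0.32321502]), 'moment': array([-0.02352206,  0.02409081, -0.02093169]), 'gripper_force': 0.0, 'gripper_width': 0.9976146991903507}
```

View pics/top.png

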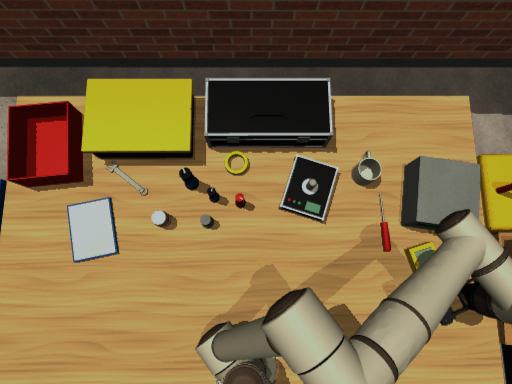

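View pics/side.png

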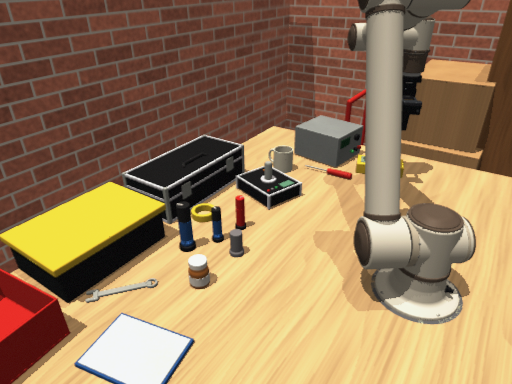

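Look-alikes: the large blue tube (top 187,178; side 186,227), a small blue tube (top 213,194; side 217,225) and a red one (top 240,200; side 240,213). The larger blue one is the tube. The stand is at top (308,188), with its stub at (312,184). Next is a close crop to check, plus measurements.

```bash
python3 - <<'E'
from h import *
a=np.load('top.npy',allow_pickle=True).item();b=np.load('side.npy',allow_pickle=True).item()
def cr(c,u,v,w,h): return cv2.resize(c['frame'][v:v+h,u:u+w,::-1],(400,300),interpolation=cv2.INTER_CUBIC)
cv2.imwrite('pics/crop.png',np.vstack([np.hstack([cr(a,170,155,64,48),cr(a,270,150,80,60)]),np.hstack([cr(b,150,195,96,72),cr(b,232,155,72,54)])]))
for c,n in((a,'top'),(b,'side')):
    W=cloud(c).reshape(-1,3);F=c['frame'].reshape(-1,3)
    for nm,x,y,z0,z1,r in(('tubetop',.61,.19,.146,.16,.04),('tubeside',.61,.19,.03,.09,.04),('small',.56,.115,.03,.2,.04),('stub',.595,-.22,.07,.135,.05),('stubtop',.595,-.22,.12,.135,.05),('disc',.595,-.22,.0575,.0635,.045)):
        m=(np.hypot(W[:,0]-x,W[:,1]-y)<r)&(W[:,2]>z0)&(W[:,2]<z1);p=W[m]
        if len(p): print(n,nm,len(p),p.min(0).round(4),p.mean(0).round(4),p.max(0).round(4))
    m=(np.hypot(W[:,0]-.59,W[:,1]+.22)<.14)&(W[:,2]>.045)&(W[:,2]<.062)
    print('standrect',cv2.minAreaRect((W[m][:,:2]*1000).astype(np.float32)))
E
```

```text
top tubetop 107 [0.5926 0.1731 0.1461] [0.6118 0.1909 0.1508] [0.6295 0.2085 0.1576]
top tubeside 52 [0.5933 0.1723 0.0314] [0.6002 0.1829 0.0618] [0.6219 0.2042 0.0897]
top small 101 [0.5463 0.0962 0.0344] [0.557  0.1085 0.0967] [0.5749 0.1228 0.1196]
top stub 89 [ 0.5726 -0.2348  0.0708] [ 0.5838 -0.2183  0.113 ] [ 0.6062 -0.2067  0.1283]
top stubtop 53 [ 0.5743 -0.2336  0.1202] [ 0.586  -0.2206  0.1237] [ 0.5979 -0.2073  0.1283]
top disc 156 [ 0.5532 -0.2617  0.0575] [ 0.5908 -0.2198  0.0599] [ 0.6378 -0.1789  0.0635]
standrect ((586.88623046875, -221.53810119628906), (155.69204711914062, 196.5417938232422), 71.96802520751953)
side tubetop 89 [0.5914 0.1728 0.1461] [0.6099 0.1926 0.1497] [0.6308 0.2097 0.1529]
side tubeside 218 [0.5905 0.1768 0.0303] [0.6014 0.1999 0.0604] [0.6225 0.2113 0.0897]
side small 259 [0.5444 0.0955 0.0303] [0.5546 0.116  0.0778] [0.5736 0.127  0.1145]
side stub 126 [ 0.5715 -0.2357  0.071 ] [ 0.5824 -0.2139  0.101 ] [ 0.6027 -0.2036  0.127 ]
side stubtop 25 [ 0.5726 -0.2357  0.1201] [ 0.5845 -0.2186  0.1235] [ 0.5975 -0.2071  0.127 ]
side disc 71 [ 0.555  -0.2494  0.0575] [ 0.5851 -0.2127  0.0602] [ 0.6361 -0.1785  0.0632]
standrect ((586.3770751953125, -221.6200714111328), (158.9371795654297, 202.7469482421875), 71.50704956054688)
```

View pics/crop.png

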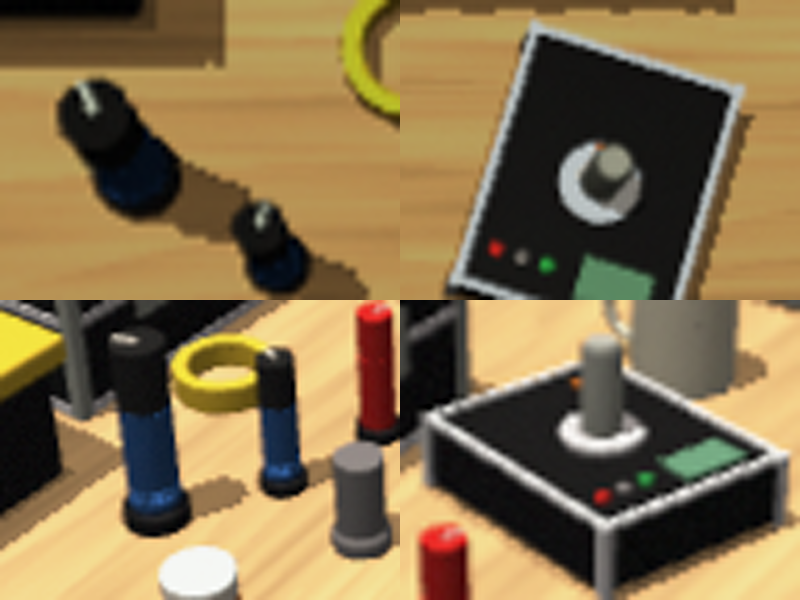

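The crop confirms it: the large blue tube with black collar and grip has its white mark at top pixel ≈(183.5,169). The orange button shows at top ≈(309.8,179.4) and side ≈(263.5,170), on the far (+x) side of the stub. Next I work out the angles.

```bash
python3 - <<'E'
from h import *
a=np.load('top.npy',allow_pickle=True).item();b=np.load('side.npy',allow_pickle=True).item()
def at(c,u,v,z):
    R=np.array(c['R']);o=-R.T@np.array(c['t']);d=R.T@np.array([(u-c['cx'])/c['fx'],(v-c['cy'])/c['fy'],1]);return o+d*(z-o[2])/d[2]
S=np.array([.5855,-.2205]);T=np.array([.611,.191])
for c,box,n in((a,(300,170,325,195),'top'),(b,(255,160,272,178),'side')):
    u0,v0,u1,v1=box;F=c['frame'][v0:v1,u0:u1].astype(int)
    w=np.clip(F[...,0]-F[...,2]-25,0,None)*(F[...,0]>70);v,u=np.nonzero(w)
    print(n,[(x+u0,y+v0,F[y,x].tolist()) for x,y in zip(u,v)][:12])
    if len(u):
        k=w[v,u];p=at(c,(u*k).sum()/k.sum()+u0,(v*k).sum()/k.sum()+v0,.09)[:2]-S;print(p,np.hypot(*p),np.degrees(np.arctan2(p[1],p[0])))
for c,n in((a,'top'),(b,'side')):
    W=cloud(c);F=c['frame'].astype(int)
    m=(np.hypot(W[...,0]-T[0],W[...,1]-T[1])<.024)&(W[...,2]>.14)&(F.min(-1)>90)
    v,u=np.nonzero(m);Q=np.array([at(c,x,y,.15)[:2] for x,y in zip(u,v)])-T
    k=F.min(-1)[v,u]-60.
    q=(Q*k[:,None]).sum(0)/k.sum();print(n,len(u),q,np.degrees(np.arctan2(q[1],q[0])),cv2.fitLine(Q.astype(np.float32),2,0,.01,.01).ravel())
E
```

```text
top [(np.int64(309), np.int64(178), [90, 73, 64]), (np.int64(309), np.int64(179), [159, 116, 89]), (np.int64(310), np.int64(179), [126, 87, 54])]
[0.01999414 0.00296182] 0.020212322054291944 8.426205765704461
side [(np.int64(255), np.int64(160), [244, 207, 138]), (np.int64(256), np.int64(160), [243, 205, 135]), (np.int64(257), np.int64(160), [242, 204, 135]), (np.int64(258), np.int64(160), [243, 203, 134]), (np.int64(259), np.int64(160), [244, 206, 137]), (np.int64(260), np.int64(160), [244, 209, 139]), (np.int64(261), np.int64(160), [244, 212, 140]), (np.int64(262), np.int64(160), [244, 214, 142]), (np.int64(263), np.int64(160), [244, 215, 142]), (np.int64(264), np.int64(160), [244, 212, 141]), (np.int64(265), np.int64(160), [244, 210, 140]), (np.int64(266), np.int64(160), [244, 209, 139])]
[ 0.05839752 -0.03891552] 0.07017612082594342 -33.67909355355092
top 7 [0.01225944 0.00410158] 18.4984621144791 [0.8767586  0.48093072 0.01192506 0.00361227]
side 12 [0.00920937 0.00191433] 11.74271413122134 [0.9999839  0.00566842 0.00901096 0.00205024]
```

Emit:
drive_tool(
  rows=[
    [100, 18, 37, 0, 0, 0, 0],
    [100, 18, 37, 0, 0, 0, 0],
    [100, 18, 37, 0, 0, 0, 0],
    [100, 18, 37, 0, 0, 0, 0],
    [100, 18, 37, 0, 0, 0, 0],
  ],
)

```text
time_s: 1.12
tcp_pos: [0.3279, -0.3915, 0.2417]
ee_rot: [[-0.925, -0.379, 0.0], [-0.379, 0.925, -0.0], [-0.0, -0.0, -1.0]]
wrist_force: [0.8, 0.6, 0.0]
gripper_width: 1.001
gripper_force: 0.0
```

Emit:
drive_tool(
  rows=[
    [100, 18, 37, 0, 0, 0, 0],
    [100, 18, 37, 0, 0, 0, 0],
    [100, 18, 37, 0, 0, 0, 0],
    [100, 18, 37, 0, 0, 0, 0],
    [100, 18, 37, 0, 0, 0, 0],
  ],
)

```text
time_s: 1.53
tcp_pos: [0.418, -0.2062, 0.2421]
ee_rot: [[-0.925, -0.38, 0.001], [-0.38, 0.925, -0.0], [-0.001, -0.001, -1.0]]
wrist_force: [1.0, 0.3, -0.2]
gripper_width: 1.001
gripper_force: 0.0
```

Emit:
drive_tool(
  rows=[
    [100, 0, 0, 0, 0, 0, 0],
    [100, 0, 0, 0, 0, 0, 0],
  ],
)

```text
time_s: 1.7
tcp_pos: [0.4185, -0.2062, 0.2419]
ee_rot: [[-0.923, -0.384, 0.001], [-0.384, 0.923, -0.0], [-0.001, -0.0, -1.0]]
wrist_force: [0.2, -0.4, 0.5]
gripper_width: 1.0
gripper_force: 0.0
```

```bash
python3 - <<'E'
from h import *
c=capture('wrist');print(np.round(c['T_tool_cam'],3),c['fx'],c['cx'],c['cy']);save(c,'w1.png')
E
```

```text
[[ 0.    -0.956 -0.294  0.082]
 [ 1.    -0.     0.001 -0.   ]
 [-0.001 -0.294  0.956 -0.143]
 [ 0.     0.     0.     1.   ]] 297.3186396354542 253.38347353444155 188.58558418292313
```

View pics/w1.png

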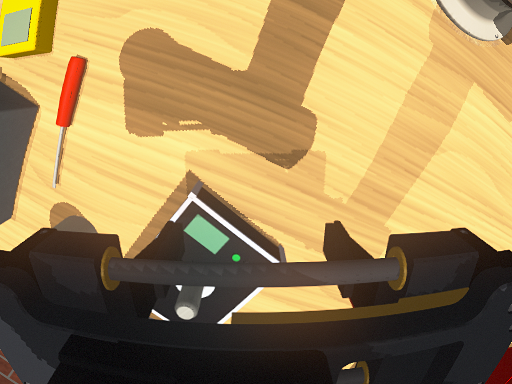

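Emit:
drive_tool(
  rows=[
    [100, 35, 5, 0, 0, 0, 0],
    [100, 35, 5, 0, 0, 0, 0],
    [100, 35, 5, 0, 0, 0, 0],
    [100, 35, 5, 0, 0, 0, 0],
    [100, 35, 5, 0, 0, 0, 0],
  ],
)

```text
time_s: 2.17
tcp_pos: [0.5933, -0.185, 0.2414]
ee_rot: [[-0.926, -0.377, -0.0], [-0.377, 0.926, -0.0], [0.0, 0.0, -1.0]]
wrist_force: [-0.2, -0.6, 0.3]
gripper_width: 1.0
gripper_force: 0.0
```

Emit:
drive_tool(
  rows=[
    [100, 35, 5, 0, 0, 0, 0],
    [100, 35, 5, 0, 0, 0, 0],
    [100, 35, 0, 0, 0, 0, 0],
    [100, 0, 0, 0, 0, 0, 0],
    [100, 0, 0, 0, 0, 0, 0],
  ],
)

```text
time_s: 2.58
tcp_pos: [0.6978, -0.175, 0.2385]
ee_rot: [[-0.926, -0.378, -0.004], [-0.378, 0.926, 0.0], [0.004, 0.002, -1.0]]
wrist_force: [-0.5, -0.3, -0.1]
gripper_width: 1.001
gripper_force: 0.0
```

```bash
cat >> h.py <<'E'
def wray(c,s,u,v,z):
    "world point at height z on wrist pixel(s)"
    T=np.array(c['T_tool_cam']);R=np.array(s['ee_rot'])
    du=(np.asarray(u)-c['cx']);dv=(np.asarray(v)-c['cy']);th=np.hypot(du/c['fx'],dv/c['fy']);ph=np.arctan2(dv/c['fy'],du/c['fx'])
    d=np.stack([np.sin(th)*np.cos(ph),np.sin(th)*np.sin(ph),np.cos(th)],-1)@T[:3,:3].T@R.T
    o=np.array(s['tcp_pos'])+R@T[:3,3]
    return o+d*((z-o[2])/d[...,2])[...,None]
def wcloud(c,s):
    v,u=np.mgrid[:384,:512];T=np.array(c['T_tool_cam']);R=np.array(s['ee_rot'])
    du=(u-c['cx'])/c['fx'];dv=(v-c['cy'])/c['fy'];th=np.hypot(du,dv);ph=np.arctan2(dv,du)
    z=c['z_map'];P=np.stack([np.tan(th)*np.cos(ph)*z,np.tan(th)*np.sin(ph)*z,z],-1)
    return (P@T[:3,:3].T+T[:3,3])@R.T+np.array(s['tcp_pos'])
E
python3 - <<'E'
from h import *
s=sense();c=capture('wrist');W=wcloud(c,s);F=c['frame'].astype(int)
near=(np.hypot(W[...,0]-.5855,W[...,1]+.2205)<.05)&(c['z_map']>0)
m=near&(W[...,2]>.121)&(W[...,2]<.13);p=W[m];print('stubtop',len(p),p.mean(0),p.min(0),p.max(0))
m2=near&(abs(W[...,2]-.06)<.003)&(F.min(-1)>90);p2=W[m2];print('disc',cv2.minEnclosingCircle((p2[:,:2]*1000).astype(np.float32)))
o=near&(F[...,0]-F[...,2]>70)&(W[...,2]>.08);v,u=np.nonzero(o);q=W[o]
C=p.mean(0)[:2];print(len(u),u.mean(),v.mean(),q.mean(0),q.min(0),q.max(0))
d=q.mean(0)[:2]-C;print(d,np.hypot(*d),np.degrees(np.arctan2(d[1],d[0])))
v,u=np.nonzero(near);cv2.imwrite('pics/w2.png',cv2.resize(c['frame'][max(0,v.min()-10):v.max()+10,max(0,u.min()-10):u.max()+10,::-1],None,fx=4,fy=4)[:600,:800])
print(u.min()-10,v.min()-10)
E
```

```text
stubtop 620 [ 0.58679892 -0.22175266  0.12398808] [ 0.57400636 -0.23485609  0.12100546] [ 0.59909532 -0.20936748  0.12668755]
disc ((585.5325927734375, -222.12950134277344), 28.48902130126953)
35 248.25714285714287 76.37142857142857 [ 0.60228995 -0.21877518  0.09235593] [ 0.59919692 -0.22159021  0.09022169] [ 0.60546089 -0.21631179  0.09454613]
[0.01549104 0.00297748] 0.015774586647800265 10.879944062529256
197 11
```

View pics/w2.png

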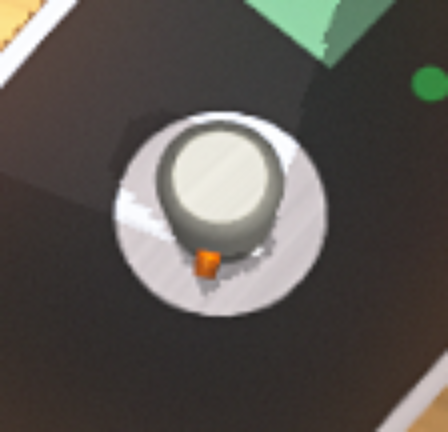

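The button shows orange at (205,264) of the crop, just +x of the stub, at azimuth ≈11°. The stub axis is ≈(0.5862,-0.2217). Now to the tube.

Emit:
drive_tool(
  rows=[
    [100, -9, 36.5, 0, 0, 0, 0],
    [100, -9, 36.5, 0, 0, 0, 0],
    [100, -9, 36.5, 0, 0, 0, 0],
    [100, -9, 36.5, 0, 0, 0, 0],
    [100, -9, 36.5, 0, 0, 0, 0],
  ],
)

```text
time_s: 3.05
tcp_pos: [0.6506, 0.0091, 0.243]
ee_rot: [[-0.926, -0.378, 0.001], [-0.378, 0.926, 0.0], [-0.001, -0.0, -1.0]]
wrist_force: [0.5, 0.0, -0.1]
gripper_width: 0.999
gripper_force: 0.0
```

Emit:
drive_tool(
  rows=[
    [100, -9, 36.5, 0, 0, 0, 0],
    [100, -9, 36.5, 0, 0, 0, 0],
    [100, -9, 36.5, 0, 0, 0, 0],
    [100, -9, 36.5, 0, 0, 0, 0],
    [100, -8, 36.5, 0, 0, 0, 0],
  ],
)

```text
time_s: 3.47
tcp_pos: [0.6069, 0.1915, 0.2432]
ee_rot: [[-0.926, -0.378, 0.001], [-0.378, 0.926, 0.001], [-0.001, 0.0, -1.0]]
wrist_force: [0.4, -0.4, 0.3]
gripper_width: 1.0
gripper_force: 0.0
```

Emit:
drive_tool(
  rows=[
    [100, 0, 0, 0, 0, 0, 0],
    [100, 0, 0, 0, 0, 0, 0],
    [100, 0, 0, 0, 0, 0, 0],
  ],
)

```text
time_s: 3.72
tcp_pos: [0.608, 0.1905, 0.2425]
ee_rot: [[-0.925, -0.379, 0.001], [-0.379, 0.925, 0.0], [-0.001, -0.0, -1.0]]
wrist_force: [-0.0, -0.4, 0.1]
gripper_width: 0.997
gripper_force: 0.0
```

```bash
cat > tl.py <<'E'
from h import *
s=sense();c=capture('wrist');W=wcloud(c,s);F=c['frame'].astype(int)
near=(np.hypot(W[...,0]-.611,W[...,1]-.191)<.03)&(c['z_map']>0)&(W[...,2]>.145)&(W[...,2]<.16)
p=W[near];print(s['tcp_pos'],len(p),p[:,2].mean());q=p[:,:2];(x,y),r=cv2.minEnclosingCircle((q*1000).astype(np.float32));print('top',x,y,r,q.mean(0))
C=np.array([x,y])/1000
m=near&(F.min(-1)>110);w=W[m][:,:2];d=w.mean(0)-C;l=cv2.fitLine((w*1000).astype(np.float32),2,0,.01,.01).ravel()
print('line',len(w),d,np.degrees(np.arctan2(d[1],d[0])),'fit',np.degrees(np.arctan2(l[1],l[0])))
save(c,'w3.png')
E
python3 tl.py
```

```text
[0.60799927 0.19049486 0.24252179] 1512 0.14944418493384107
top 611.89208984375 190.1282196044922 19.04347038269043 [0.61107349 0.18989961]
line 126 [0.00865154 0.00343034] 21.628331518201872 fit 20.623575
```

View pics/w3.png

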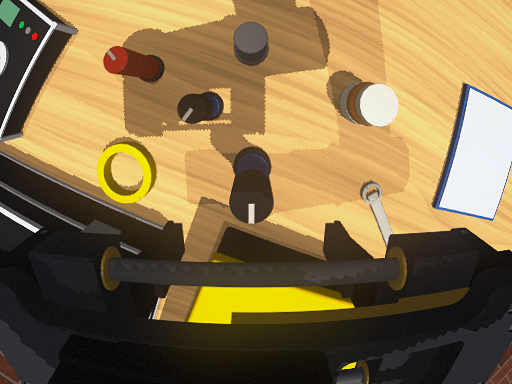

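The tube's white line at (251,213) is at azimuth ≈21.5°, and the tool is aligned with it. The fingers straddle the tube and the neighbours are clear, so I descend and grip.

Emit:
drive_tool(
  rows=[
    [100, 3, -0.5, -28, 0, 0, 0],
    [100, 0, 0, -28, 0, 0, 0],
    [100, 0, 0, -28, 0, 0, 0],
    [100, 0, 0, -24, 0, 0, 0],
    [100, 0, 0, -12, 0, 0, 0],
  ],
)

```text
time_s: 4.18
tcp_pos: [0.61, 0.1882, 0.1182]
ee_rot: [[-0.926, -0.377, -0.005], [-0.377, 0.926, -0.002], [0.006, -0.0, -1.0]]
wrist_force: [0.5, -0.7, -0.5]
gripper_width: 0.995
gripper_force: 0.0
```

Emit:
drive_tool(
  rows=[
    [40, 0, 0, 0, 0, 0, 0],
    [40, 0, 0, 0, 0, 0, 0],
    [30, 0, 0, 0, 0, 0, 0],
    [20, 0, 0, 0, 0, 0, 0],
    [20, 0, 0, 0, 0, 0, 0],
  ],
)

```text
time_s: 4.6
tcp_pos: [0.6123, 0.1914, 0.1232]
ee_rot: [[-0.925, -0.38, 0.002], [-0.38, 0.925, 0.001], [-0.003, 0.0, -1.0]]
wrist_force: [0.0, -0.3, 0.2]
gripper_width: 0.705
gripper_force: 0.0
```

Emit:
drive_tool(
  rows=[
    [20, 0, 0, 0, 0, 0, 0],
    [20, 0, 0, 0, 0, 0, 0],
    [20, 0, 0, 0, 0, 0, 0],
  ],
)

```text
time_s: 4.85
tcp_pos: [0.6116, 0.1916, 0.122]
ee_rot: [[-0.925, -0.38, 0.001], [-0.38, 0.925, 0.0], [-0.001, 0.0, -1.0]]
wrist_force: [0.4, -0.3, 0.2]
gripper_width: 0.477
gripper_force: 0.0
```

Emit:
drive_tool(
  rows=[
    [20, 0, 0, 0, 0, 0, 0],
    [20, 0, 0, 0, 0, 0, 0],
    [20, 0, 0, 0, 0, 0, 0],
  ],
)

```text
time_s: 5.1
tcp_pos: [0.6116, 0.1915, 0.1217]
ee_rot: [[-0.925, -0.38, 0.0], [-0.38, 0.925, 0.0], [-0.0, -0.0, -1.0]]
wrist_force: [-0.5, -0.2, 1.8]
gripper_width: 0.435
gripper_force: 30.0
```

Emit:
drive_tool(
  rows=[
    [20, 0, 0, 10, 0, 0, 0],
    [20, 0, 0, 30, 0, 0, 0],
    [20, 0, 0, 40, 0, 0, 0],
    [20, 0, 0, 40, 0, 0, 0],
    [20, 0, 0, 38, 0, 0, 0],
  ],
)

```text
time_s: 5.52
tcp_pos: [0.6109, 0.1912, 0.2813]
ee_rot: [[-0.925, -0.38, -0.001], [-0.38, 0.925, -0.0], [0.001, 0.0, -1.0]]
wrist_force: [1.1, 0.6, -3.1]
gripper_width: 0.43
gripper_force: 30.0
```

Emit:
drive_tool(
  rows=[
    [20, 0, 0, 0, 0, 0, 0],
    [20, 0, 0, 0, 0, 0, 0],
  ],
)

```text
time_s: 5.68
tcp_pos: [0.612, 0.1919, 0.2826]
ee_rot: [[-0.925, -0.38, 0.005], [-0.38, 0.925, 0.003], [-0.006, 0.001, -1.0]]
wrist_force: [-0.2, 0.3, -4.3]
gripper_width: 0.427
gripper_force: 30.0
```

Emit:
drive_tool(
  rows=[
    [20, -2, -20, 0, 0, 0, 0],
    [20, -2, -36, 0, 0, 0, 0],
    [20, -2, -36, 0, 0, 0, 0],
    [20, -2, -36, 0, 0, 0, 0],
    [20, -2, -36, 0, 0, 0, 0],
  ],
)

```text
time_s: 6.1
tcp_pos: [0.5997, 0.026, 0.2767]
ee_rot: [[-0.925, -0.38, -0.006], [-0.38, 0.925, -0.001], [0.006, 0.002, -1.0]]
wrist_force: [0.8, 0.2, -3.0]
gripper_width: 0.431
gripper_force: 30.0
```

Emit:
drive_tool(
  rows=[
    [20, -2, -36, 0, 0, 0, 0],
    [20, -2, -36, 0, 0, 0, 0],
    [20, -2, -36, 0, 0, 0, 0],
    [20, -2, -36, 0, 0, 0, 0.06],
    [20, -2, -36, 0, 0, 0, 0.06],
  ],
)

```text
time_s: 6.52
tcp_pos: [0.5898, -0.1539, 0.2768]
ee_rot: [[-0.872, -0.49, -0.005], [-0.49, 0.872, 0.001], [0.004, 0.004, -1.0]]
wrist_force: [0.4, -0.5, -2.5]
gripper_width: 0.432
gripper_force: 30.0
```

Emit:
drive_tool(
  rows=[
    [20, -2, -36, 0, 0, 0, 0.05],
    [20, -2, -25, 0, 0, 0, 0.05],
    [20, -1, -8, 0, 0, 0, 0],
    [20, 0, 0, 0, 0, 0, 0],
    [20, 0, 0, 0, 0, 0, 0],
  ],
)

```text
time_s: 6.93
tcp_pos: [0.5857, -0.2212, 0.2776]
ee_rot: [[-0.821, -0.571, -0.004], [-0.571, 0.821, 0.001], [0.002, 0.003, -1.0]]
wrist_force: [0.1, -0.1, -2.6]
gripper_width: 0.439
gripper_force: 30.0
```

Emit:
drive_tool(
  rows=[
    [20, 0, 0, 0, 0, 0, 0],
    [20, 0, 0, 0, 0, 0, 0],
    [20, 0, 0, 0, 0, 0, 0],
  ],
)

```text
time_s: 7.18
tcp_pos: [0.5867, -0.2203, 0.2795]
ee_rot: [[-0.819, -0.574, -0.0], [-0.574, 0.819, 0.0], [-0.0, 0.0, -1.0]]
wrist_force: [-0.1, 0.4, -2.5]
gripper_width: 0.431
gripper_force: 30.0
```

```bash
cat > tb.py <<'E'
from h import *
import sys
s=sense();print(s['tcp_pos'],s['ee_rot'].round(3).tolist(),s['wrist_force'])
x0,y0,z0=s['tcp_pos'];ims=[]
for n in('top','side'):
    c=capture(n);W=cloud(c);h=np.hypot(W[...,0]-x0,W[...,1]-y0);rim=z0-.1215
    # tube-side pixel edges: image-space midline at two heights
    R=np.array(c['R']);t=np.array(c['t'])
    for a,b in((rim+.001,rim+.013),(rim+.03,rim+.06),(rim+.06,rim+.095)):
        m=(h<.045)&(W[...,2]>a)&(W[...,2]<b);p=W[m]
        if len(p)<8: continue
        from scipy.optimize import least_squares
        r=.0245 if b<rim+.02 else .019
        f=least_squares(lambda q:np.hypot(p[:,0]-q[0],p[:,1]-q[1])-r,[x0,y0],loss='soft_l1',f_scale=.001)
        print(n,'z',round(a,3),len(p),'axis',f.x.round(4),'minus tcp mm',((f.x-[x0,y0])*1000).round(1))
    if n=='side':
        m=(np.hypot(W[...,0]-.586,W[...,1]+.222)<.03)&(W[...,2]>.07)&(W[...,2]<.119);p=W[m]
        f=least_squares(lambda q:np.hypot(p[:,0]-q[0],p[:,1]-q[1])-.014,[.586,-.222],loss='soft_l1',f_scale=.001);print('stub side',len(p),f.x)
    else:
        p=W[(h<.06)&(W[...,2]>.02)]
    P=R@np.array([x0,y0,.13])+t;u=int(P[0]/P[2]*c['fx']+c['cx']);v=int(P[1]/P[2]*c['fy']+c['cy'])
    ims.append(cv2.resize(c['frame'][max(0,v-45):v+45,max(0,u-45):u+45,::-1],(400,400),interpolation=cv2.INTER_CUBIC))
cv2.imwrite('pics/'+sys.argv[1],np.hstack(ims))
E
python3 tb.py t1.png
```

```text
[ 0.58672527 -0.22026551  0.27949448] [[-0.819, -0.574, -0.0], [-0.574, 0.819, 0.0], [-0.0, 0.0, -1.0]] [-0.10421013  0.37261416 -2.46457645]
side z 0.159 44 axis [ 0.5882 -0.2212] minus tcp mm [ 1.5 -0.9]
side z 0.188 89 axis [ 0.5885 -0.221 ] minus tcp mm [ 1.8 -0.8]
side z 0.218 108 axis [ 0.5882 -0.2206] minus tcp mm [ 1.5 -0.3]
stub side 103 [ 0.58731008 -0.22229515]
```

View pics/t1.png

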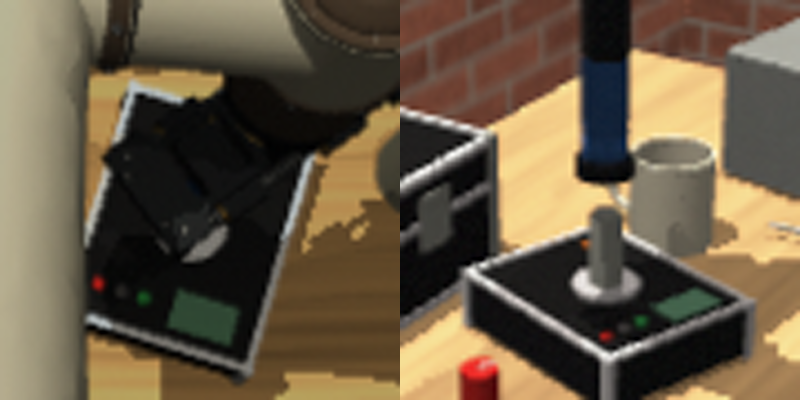

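Rim and stub line up within ~1.5 mm. The mouth is at (605,170) above the stub at (605,215). I correct by (-1,-1) mm and descend gently, watching the force.

Emit:
drive_tool(
  rows=[
    [20, -1, -1, -8, 0, 0, 0],
    [20, 0, 0, -8, 0, 0, 0],
    [20, 0, 0, -8, 0, 0, 0],
    [20, 0, 0, -4, 0, 0, 0],
    [20, 0, 0, 0, 0, 0, 0],
  ],
)

```text
time_s: 7.7
tcp_pos: [0.5846, -0.2224, 0.2494]
ee_rot: [[-0.82, -0.572, -0.004], [-0.572, 0.82, 0.001], [0.003, 0.003, -1.0]]
wrist_force: [-0.5, -0.1, -2.8]
gripper_width: 0.428
gripper_force: 30.0
```

Emit:
drive_tool(
  rows=[
    [20, 0, 0, -3, 0, 0, 0],
    [20, 0, 0, -3, 0, 0, 0],
    [20, 0, 0, -3, 0, 0, 0],
    [20, 0, 0, -3, 0, 0, 0],
    [20, 0, 0, 0, 0, 0, 0],
  ],
)

```text
time_s: 8.12
tcp_pos: [0.5852, -0.2225, 0.2388]
ee_rot: [[-0.82, -0.573, -0.001], [-0.573, 0.82, 0.0], [0.001, 0.001, -1.0]]
wrist_force: [0.7, 0.8, -2.5]
gripper_width: 0.428
gripper_force: 30.0
```

Emit:
drive_tool(
  rows=[
    [20, 0, 0, -2, 0, 0, 0],
    [20, 0, 0, -2, 0, 0, 0],
    [20, 0, 0, 0, 0, 0, 0],
    [20, 0, 0, 0, 0, 0, 0],
  ],
)

```text
time_s: 8.45
tcp_pos: [0.5855, -0.2226, 0.2355]
ee_rot: [[-0.82, -0.573, -0.0], [-0.573, 0.82, 0.0], [0.0, 0.0, -1.0]]
wrist_force: [0.3, -0.8, -3.9]
gripper_width: 0.431
gripper_force: 30.0
```

Emit:
drive_tool(
  rows=[
    [20, 0, 0, -2, 0, 0, 0],
    [20, 0, 0, -2, 0, 0, 0],
    [20, 0, 0, 0, 0, 0, 0],
    [20, 0, 0, 0, 0, 0, 0],
  ],
)

```text
time_s: 8.78
tcp_pos: [0.5854, -0.2226, 0.2313]
ee_rot: [[-0.82, -0.573, -0.0], [-0.573, 0.82, 0.0], [0.0, 0.0, -1.0]]
wrist_force: [0.7, 0.3, -3.5]
gripper_width: 0.433
gripper_force: 30.0
```

```bash
python3 tb.py t2.png
```

```text
[ 0.58541729 -0.22257213  0.23132772] [[-0.82, -0.573, -0.0], [-0.573, 0.82, 0.0], [0.0, 0.0, -1.0]] [ 0.71314686  0.27133869 -3.46336679]
side z 0.111 41 axis [ 0.5864 -0.2227] minus tcp mm [ 1.  -0.2]
side z 0.14 84 axis [ 0.5862 -0.2224] minus tcp mm [0.8 0.2]
side z 0.17 105 axis [ 0.5865 -0.2225] minus tcp mm [1.1 0.1]
stub side 96 [ 0.5861525 -0.2208256]
```

Emit:
drive_tool(
  rows=[
    [20, 0.5, 0, -2, 0, 0, 0],
    [20, 0, 0, -2, 0, 0, 0],
    [20, 0, 0, 0, 0, 0, 0],
    [20, 0, 0, 0, 0, 0, 0],
  ],
)

```text
time_s: 9.22
tcp_pos: [0.5859, -0.2226, 0.2273]
ee_rot: [[-0.82, -0.573, -0.001], [-0.573, 0.82, 0.0], [0.0, 0.0, -1.0]]
wrist_force: [0.5, 0.3, -3.1]
gripper_width: 0.432
gripper_force: 30.0
```

Emit:
drive_tool(
  rows=[
    [20, 0, 0, -2, 0, 0, 0],
    [20, 0, 0, -2, 0, 0, 0],
    [20, 0, 0, 0, 0, 0, 0],
    [20, 0, 0, 0, 0, 0, 0],
  ],
)

```text
time_s: 9.55
tcp_pos: [0.5859, -0.2226, 0.2233]
ee_rot: [[-0.82, -0.573, -0.001], [-0.573, 0.82, 0.0], [0.0, 0.0, -1.0]]
wrist_force: [-0.2, 1.1, -3.1]
gripper_width: 0.434
gripper_force: 30.0
```

Emit:
drive_tool(
  rows=[
    [20, 0, 0, -2, 0, 0, 0],
    [20, 0, 0, -2, 0, 0, 0],
    [20, 0, 0, -2, 0, 0, 0],
    [20, 0, 0, 0, 0, 0, 0],
    [20, 0, 0, 0, 0, 0, 0],
  ],
)

```text
time_s: 9.97
tcp_pos: [0.5859, -0.2226, 0.2173]
ee_rot: [[-0.82, -0.573, -0.001], [-0.573, 0.82, 0.0], [0.0, 0.0, -1.0]]
wrist_force: [-0.4, 0.5, -3.2]
gripper_width: 0.432
gripper_force: 30.0
```

Emit:
drive_tool(
  rows=[
    [20, 0, 0, -2, 0, 0, 0],
    [20, 0, 0, -2, 0, 0, 0],
    [20, 0, 0, -2, 0, 0, 0],
    [20, 0, 0, 0, 0, 0, 0],
    [20, 0, 0, 0, 0, 0, 0],
  ],
)

```text
time_s: 10.38
tcp_pos: [0.5862, -0.2225, 0.2114]
ee_rot: [[-0.82, -0.573, 0.0], [-0.573, 0.82, 0.0], [-0.0, -0.0, -1.0]]
wrist_force: [1.1, 0.0, -3.0]
gripper_width: 0.433
gripper_force: 30.0
```

Emit:
drive_tool(
  rows=[
    [20, 0, 0, -2, 0, 0, 0],
    [20, 0, 0, -2, 0, 0, 0],
    [20, 0, 0, 0, 0, 0, 0],
    [20, 0, 0, 0, 0, 0, 0],
  ],
)

```text
time_s: 10.72
tcp_pos: [0.5865, -0.2225, 0.2079]
ee_rot: [[-0.82, -0.573, 0.002], [-0.573, 0.82, 0.0], [-0.001, -0.001, -1.0]]
wrist_force: [0.5, 1.4, -1.1]
gripper_width: 0.435
gripper_force: 30.0
```

Emit:
drive_tool(
  rows=[
    [20, 0, 0, -2, 0, 0, 0],
    [20, 0, 0, -2, 0, 0, 0],
    [20, 0, 0, 0, 0, 0, 0],
    [20, 0, 0, 0, 0, 0, 0],
  ],
)

```text
time_s: 11.05
tcp_pos: [0.5865, -0.2225, 0.2036]
ee_rot: [[-0.82, -0.573, 0.001], [-0.573, 0.82, 0.0], [-0.001, -0.001, -1.0]]
wrist_force: [1.5, 1.8, -0.1]
gripper_width: 0.437
gripper_force: 30.0
```

Emit:
drive_tool(
  rows=[
    [20, 0, 0, -2, 0, 0, 0],
    [20, 0, 0, -2, 0, 0, 0],
    [20, 0, 0, 0, 0, 0, 0],
    [20, 0, 0, 0, 0, 0, 0],
  ],
)

```text
time_s: 11.38
tcp_pos: [0.5864, -0.2226, 0.1996]
ee_rot: [[-0.82, -0.573, 0.001], [-0.573, 0.82, -0.0], [-0.001, -0.001, -1.0]]
wrist_force: [2.3, 2.3, 1.9]
gripper_width: 0.429
gripper_force: 30.0
```

Emit:
drive_tool(
  rows=[
    [20, 0, 0, -2, 0, 0, 0],
    [20, 0, 0, -2, 0, 0, 0],
    [20, 0, 0, 0, 0, 0, 0],
    [20, 0, 0, 0, 0, 0, 0],
  ],
)

```text
time_s: 11.72
tcp_pos: [0.5862, -0.2227, 0.1947]
ee_rot: [[-0.82, -0.572, 0.0], [-0.572, 0.82, 0.0], [-0.0, 0.0, -1.0]]
wrist_force: [3.1, 1.0, -3.4]
gripper_width: 0.433
gripper_force: 30.0
```

Emit:
drive_tool(
  rows=[
    [20, 0, 0, -2, 0, 0, 0],
    [20, 0, 0, -2, 0, 0, 0],
    [20, 0, 0, 0, 0, 0, 0],
    [20, 0, 0, 0, 0, 0, 0],
  ],
)

```text
time_s: 12.05
tcp_pos: [0.5861, -0.2227, 0.1911]
ee_rot: [[-0.82, -0.573, 0.0], [-0.573, 0.82, -0.0], [-0.0, -0.0, -1.0]]
wrist_force: [2.8, 0.1, -3.6]
gripper_width: 0.433
gripper_force: 30.0
```

Emit:
drive_tool(
  rows=[
    [20, 0, 0, -2, 0, 0, 0],
    [20, 0, 0, -1, 0, 0, 0],
    [20, 0, 0, 0, 0, 0, 0],
    [20, 0, 0, 0, 0, 0, 0],
  ],
)

```text
time_s: 12.38
tcp_pos: [0.5861, -0.2226, 0.1884]
ee_rot: [[-0.82, -0.573, 0.0], [-0.573, 0.82, -0.0], [-0.0, -0.0, -1.0]]
wrist_force: [4.4, 0.5, -2.8]
gripper_width: 0.434
gripper_force: 30.0
```

Emit:
drive_tool(
  rows=[
    [20, 0, 0, -1, 0, 0, 0],
    [20, 0, 0, -1, 0, 0, 0],
    [20, 0, 0, -1, 0, 0, 0],
    [20, 0, 0, 0, 0, 0, 0],
    [20, 0, 0, 0, 0, 0, 0],
  ],
)

```text
time_s: 12.8
tcp_pos: [0.5861, -0.2226, 0.1855]
ee_rot: [[-0.82, -0.573, 0.0], [-0.573, 0.82, -0.0], [-0.0, -0.0, -1.0]]
wrist_force: [3.8, 0.6, -1.6]
gripper_width: 0.428
gripper_force: 30.0
```

Emit:
drive_tool(
  rows=[
    [20, 0, 0, -1, 0, 0, 0],
    [20, 0, 0, -1, 0, 0, 0],
    [20, 0, 0, 0, 0, 0, 0],
    [20, 0, 0, 0, 0, 0, 0],
  ],
)

```text
time_s: 13.13
tcp_pos: [0.5861, -0.2226, 0.1834]
ee_rot: [[-0.82, -0.573, 0.0], [-0.573, 0.82, -0.0], [-0.0, -0.0, -1.0]]
wrist_force: [4.2, 0.5, -1.9]
gripper_width: 0.431
gripper_force: 30.0
```

Emit:
drive_tool(
  rows=[
    [20, 0, 0, -1, 0, 0, 0],
    [20, 0, 0, 0, 0, 0, 0],
    [20, 0, 0, 0, 0, 0, 0],
  ],
)

```text
time_s: 13.38
tcp_pos: [0.5861, -0.2226, 0.1824]
ee_rot: [[-0.82, -0.573, 0.0], [-0.573, 0.82, 0.0], [-0.0, -0.0, -1.0]]
wrist_force: [2.5, 0.0, -1.2]
gripper_width: 0.43
gripper_force: 30.0
```

Emit:
drive_tool(
  rows=[
    [20, 0, 0, -0.5, 0, 0, 0],
    [20, 0, 0, -0.5, 0, 0, 0],
    [20, 0, 0, 0, 0, 0, 0],
    [20, 0, 0, 0, 0, 0, 0],
  ],
)

```text
time_s: 13.72
tcp_pos: [0.5861, -0.2226, 0.1819]
ee_rot: [[-0.82, -0.573, 0.0], [-0.573, 0.82, -0.0], [-0.0, -0.0, -1.0]]
wrist_force: [4.5, 0.5, 0.8]
gripper_width: 0.434
gripper_force: 30.0
```

Emit:
drive_tool(
  rows=[
    [20, 0, 0, -0.5, 0, 0, 0],
    [20, 0, 0, 0, 0, 0, 0],
    [20, 0, 0, 0, 0, 0, 0],
  ],
)

```text
time_s: 13.97
tcp_pos: [0.5862, -0.2226, 0.1818]
ee_rot: [[-0.82, -0.573, 0.001], [-0.573, 0.82, -0.0], [-0.0, -0.001, -1.0]]
wrist_force: [3.1, 1.6, 4.3]
gripper_width: 0.433
gripper_force: 30.0
```

The tube is home: z stops at 0.1818 and the force begins to rise. Now turn towards the button, clockwise by ≈0.4 rad in total.

Emit:
drive_tool(
  rows=[
    [20, 0, 0, 0, 0, 0, -0.04],
    [20, 0, 0, 0, 0, 0, -0.04],
    [20, 0, 0, 0, 0, 0, -0.04],
    [20, 0, 0, 0, 0, 0, -0.04],
    [20, 0, 0, 0, 0, 0, -0.04],
  ],
)

```text
time_s: 14.38
tcp_pos: [0.5855, -0.223, 0.1817]
ee_rot: [[-0.918, -0.397, -0.001], [-0.397, 0.918, -0.001], [0.001, -0.0, -1.0]]
wrist_force: [1.4, 0.2, 4.9]
gripper_width: 0.431
gripper_force: 30.0
```

Emit:
drive_tool(
  rows=[
    [20, 0, 0, 0, 0, 0, -0.04],
    [20, 0, 0, 0, 0, 0, 0],
    [20, 0, 0, 0, 0, 0, 0],
  ],
)

```text
time_s: 14.63
tcp_pos: [0.5853, -0.223, 0.1817]
ee_rot: [[-0.932, -0.361, -0.001], [-0.361, 0.932, -0.001], [0.002, -0.0, -1.0]]
wrist_force: [1.9, 0.7, 4.8]
gripper_width: 0.432
gripper_force: 30.0
```

```bash
python3 -c "
from h import *
s=sense();print(s['moment'],s['wrist_force'],s['tcp_pos'],np.degrees(np.arctan2(-s['ee_rot'][1][0],-s['ee_rot'][0][0])))"
```

```text
[ 0.25339883 -0.5157342  -0.21572012] [1.90958216 0.72763058 4.84783594] [ 0.5853399  -0.22299017  0.18171037] 21.172633717664198
```

Emit:
drive_tool(
  rows=[
    [20, 0, 0, 0, 0, 0, -0.02],
    [20, 0, 0, 0, 0, 0, -0.02],
    [20, 0, 0, 0, 0, 0, 0],
  ],
)

```text
time_s: 14.88
tcp_pos: [0.5851, -0.2227, 0.1817]
ee_rot: [[-0.946, -0.324, -0.002], [-0.324, 0.946, -0.0], [0.002, 0.0, -1.0]]
wrist_force: [0.8, 1.5, 5.8]
gripper_width: 0.432
gripper_force: 30.0
```

```bash
cat > q.py <<'E'
from h import *
s=sense();print(s['moment'].round(3),s['wrist_force'].round(1),s['tcp_pos'].round(4),np.degrees(np.arctan2(-s['ee_rot'][1][0],-s['ee_rot'][0][0])).round(2))
E
python3 q.py
```

```text
[ 0.533 -0.294 -0.023] [0.8 1.5 5.8] [ 0.5851 -0.2227  0.1817] 18.89
```

Emit:
drive_tool(
  rows=[
    [20, 0, 0, 0, 0, 0, -0.02],
    [20, 0, 0, 0, 0, 0, -0.02],
    [20, 0, 0, 0, 0, 0, 0],
  ],
)

```text
time_s: 15.13
tcp_pos: [0.585, -0.2226, 0.1817]
ee_rot: [[-0.958, -0.286, -0.002], [-0.286, 0.958, -0.0], [0.002, 0.001, -1.0]]
wrist_force: [0.5, 2.1, 5.8]
gripper_width: 0.427
gripper_force: 30.0
```

```bash
python3 q.py
```

```text
[ 0.732 -0.272  0.045] [0.5 2.1 5.8] [ 0.585  -0.2226  0.1817] 16.61
```

Emit:
drive_tool(
  rows=[
    [20, 0, 0, 0, 0, 0, -0.02],
    [20, 0, 0, 0, 0, 0, 0],
  ],
)

```text
time_s: 15.3
tcp_pos: [0.5849, -0.2225, 0.1817]
ee_rot: [[-0.964, -0.267, -0.003], [-0.267, 0.964, 0.0], [0.002, 0.001, -1.0]]
wrist_force: [0.4, 2.7, 6.1]
gripper_width: 0.429
gripper_force: 30.0
```

```bash
python3 q.py
```

```text
[ 0.725 -0.266  0.042] [0.4 2.7 6.1] [ 0.5849 -0.2225  0.1817] 15.47
```

Emit:
drive_tool(
  rows=[
    [20, 0, 0, 0, 0, 0, -0.02],
    [20, 0, 0, 0, 0, 0, 0],
    [20, 0, 0, 0, 0, 0, 0],
  ],
)

```text
time_s: 15.55
tcp_pos: [0.5849, -0.2225, 0.1817]
ee_rot: [[-0.969, -0.248, -0.003], [-0.248, 0.969, 0.0], [0.002, 0.001, -1.0]]
wrist_force: [0.5, 0.5, 6.2]
gripper_width: 0.432
gripper_force: 30.0
```

```bash
python3 q.py
```

```text
[ 0.879 -0.164  0.053] [0.5 0.5 6.2] [ 0.5849 -0.2225  0.1817] 14.35
```

Emit:
drive_tool(
  rows=[
    [20, 0, 0, 0, 0, 0, -0.02],
    [20, 0, 0, 0, 0, 0, 0],
    [20, 0, 0, 0, 0, 0, 0],
  ],
)

```text
time_s: 15.8
tcp_pos: [0.585, -0.2224, 0.1816]
ee_rot: [[-0.974, -0.228, -0.003], [-0.228, 0.974, 0.0], [0.002, 0.001, -1.0]]
wrist_force: [1.2, 2.4, 5.4]
gripper_width: 0.429
gripper_force: 30.0
```

```bash
python3 q.py
```

```text
[ 0.884 -0.206  0.03 ] [1.2 2.4 5.4] [ 0.585  -0.2224  0.1816] 13.2
```

Emit:
drive_tool(
  rows=[
    [20, 0, 0, 0, 0, 0, -0.02],
    [20, 0, 0, 0, 0, 0, 0],
    [20, 0, 0, 0, 0, 0, 0],
  ],
)

```text
time_s: 16.05
tcp_pos: [0.585, -0.2224, 0.1817]
ee_rot: [[-0.978, -0.209, -0.003], [-0.209, 0.978, 0.0], [0.002, 0.001, -1.0]]
wrist_force: [1.1, 1.9, 6.1]
gripper_width: 0.433
gripper_force: 30.0
```

```bash
python3 q.py
```

```text
[ 0.931 -0.197  0.062] [1.1 1.9 6.1] [ 0.585  -0.2224  0.1817] 12.06
```

Emit:
drive_tool(
  rows=[
    [20, 0, 0, 0, 0, 0, -0.02],
    [20, 0, 0, 0, 0, 0, 0],
    [20, 0, 0, 0, 0, 0, 0],
  ],
)

```text
time_s: 16.3
tcp_pos: [0.5849, -0.2224, 0.1817]
ee_rot: [[-0.982, -0.189, -0.003], [-0.189, 0.982, 0.0], [0.002, 0.001, -1.0]]
wrist_force: [1.3, 2.3, 7.6]
gripper_width: 0.427
gripper_force: 30.0
```

```bash
python3 q.py
```

```text
[ 0.993 -0.148  0.102] [1.3 2.3 7.6] [ 0.5849 -0.2224  0.1817] 10.91
```

Emit:
drive_tool(
  rows=[
    [20, 0, 0, 0, 0, 0, -0.02],
    [20, 0, 0, 0, 0, 0, 0],
    [20, 0, 0, 0, 0, 0, 0],
  ],
)

```text
time_s: 16.55
tcp_pos: [0.585, -0.2224, 0.1817]
ee_rot: [[-0.986, -0.17, -0.002], [-0.17, 0.986, 0.0], [0.002, 0.001, -1.0]]
wrist_force: [0.8, 2.5, 6.4]
gripper_width: 0.429
gripper_force: 30.0
```

```bash
python3 q.py
```

```text
[ 0.995 -0.175  0.04 ] [0.8 2.5 6.4] [ 0.585  -0.2224  0.1817] 9.76
```

Emit:
drive_tool(
  rows=[
    [20, 0, 0, 0, 0, 0, -0.02],
    [20, 0, 0, 0, 0, 0, 0],
    [20, 0, 0, 0, 0, 0, 0],
  ],
)

```text
time_s: 16.8
tcp_pos: [0.5849, -0.2223, 0.1817]
ee_rot: [[-0.989, -0.15, -0.003], [-0.15, 0.989, 0.0], [0.002, 0.001, -1.0]]
wrist_force: [1.8, 1.8, 6.6]
gripper_width: 0.434
gripper_force: 30.0
```

```bash
python3 q.py
```

```text
[ 1.126 -0.257  0.041] [1.8 1.8 6.6] [ 0.5849 -0.2223  0.1817] 8.62
```

Emit:
drive_tool(
  rows=[
    [20, 0, 0, 0, 0, 0, -0.02],
    [20, 0, 0, 0, 0, 0, 0],
    [20, 0, 0, 0, 0, 0, 0],
  ],
)

```text
time_s: 17.05
tcp_pos: [0.5849, -0.2222, 0.1817]
ee_rot: [[-0.992, -0.13, -0.003], [-0.13, 0.992, 0.001], [0.002, 0.001, -1.0]]
wrist_force: [0.8, 2.5, 6.5]
gripper_width: 0.43
gripper_force: 30.0
```

```bash
python3 q.py; python3 - <<'E'
from h import *
c=capture('side');R=np.array(c['R']);t=np.array(c['t']);P=R@np.array([.586,-.222,.12])+t;u=int(P[0]/P[2]*c['fx']+c['cx']);v=int(P[1]/P[2]*c['fy']+c['cy'])
cv2.imwrite('pics/s5.png',cv2.resize(c['frame'][v-35:v+35,u-35:u+35,::-1],(500,500),interpolation=cv2.INTER_CUBIC));print(u,v)
E
```

```text
[ 1.08  -0.206  0.064] [0.8 2.5 6.5] [ 0.5849 -0.2222  0.1817] 7.47
267 163
```

View pics/s5.png

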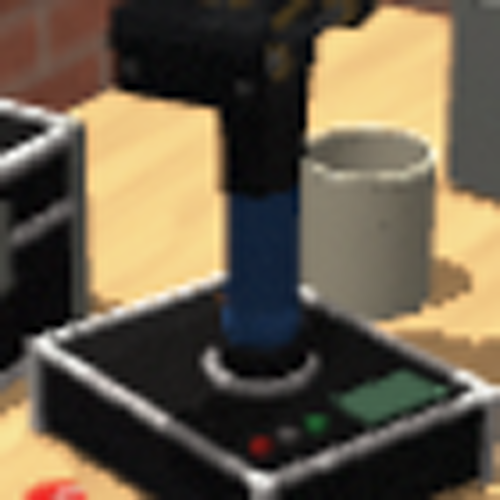

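The tube is home on the disc at (260,365) and there is a faint orange spot at its left edge (220,298), possibly the button already through. I check that pixel.

```bash
cat > o.py <<'E'
from h import *
c=capture('side');F=c['frame'][150:178,252:276].astype(int);g=F[...,0]-F[...,2]
for v in range(12,28): print(v+150,[tuple(F[v,x].tolist()) for x in range(6,13)])
E
python3 o.py
```

```text
162 [(247, 214, 142), (247, 217, 144), (247, 218, 145), (247, 218, 143), (247, 216, 143), (162, 132, 98), (43, 48, 59)]
163 [(247, 218, 145), (247, 218, 144), (247, 218, 144), (247, 215, 143), (246, 212, 143), (162, 130, 97), (44, 48, 58)]
164 [(247, 216, 144), (247, 216, 144), (247, 214, 143), (246, 212, 142), (247, 213, 143), (162, 130, 96), (43, 48, 58)]
165 [(247, 214, 144), (246, 212, 141), (247, 212, 141), (247, 213, 142), (247, 215, 143), (163, 133, 98), (43, 48, 58)]
166 [(246, 211, 140), (247, 212, 142), (247, 213, 143), (247, 228, 183), (247, 235, 213), (162, 153, 143), (45, 54, 69)]
167 [(247, 226, 180), (247, 230, 193), (237, 224, 205), (210, 196, 181), (163, 153, 141), (88, 89, 94), (28, 41, 61)]
168 [(225, 218, 204), (167, 154, 136), (129, 123, 116), (97, 95, 94), (57, 55, 53), (29, 40, 59), (21, 36, 57)]
169 [(115, 113, 110), (61, 59, 58), (34, 33, 32), (34, 32, 31), (66, 44, 31), (53, 47, 55), (24, 35, 55)]
170 [(34, 32, 30), (32, 31, 30), (31, 30, 28), (32, 32, 30), (45, 36, 30), (45, 45, 56), (25, 36, 55)]
171 [(32, 30, 30), (33, 31, 31), (33, 33, 31), (31, 30, 30), (31, 29, 30), (39, 56, 84), (26, 44, 69)]
172 [(33, 31, 31), (30, 29, 30), (27, 26, 25), (30, 28, 27), (30, 28, 28), (37, 57, 88), (26, 46, 74)]
173 [(30, 29, 27), (29, 26, 24), (28, 26, 25), (29, 26, 26), (28, 26, 27), (32, 48, 75), (24, 44, 70)]
174 [(28, 27, 25), (29, 26, 26), (27, 26, 25), (30, 28, 26), (26, 27, 27), (24, 34, 50), (19, 34, 56)]
175 [(29, 27, 26), (29, 26, 26), (30, 28, 26), (24, 22, 21), (26, 26, 25), (24, 25, 28), (23, 36, 56)]
176 [(27, 26, 26), (27, 27, 26), (29, 28, 27), (62, 59, 57), (38, 35, 35), (24, 24, 24), (20, 24, 33)]
177 [(28, 27, 27), (28, 26, 25), (65, 63, 61), (150, 144, 141), (90, 86, 84), (18, 15, 17), (14, 13, 14)]
```

Emit:
drive_tool(
  rows=[
    [20, 0, 0, 0, 0, 0, -0.02],
    [20, 0, 0, 0, 0, 0, 0],
    [20, 0, 0, 0, 0, 0, 0],
  ],
)

```text
time_s: 17.4
tcp_pos: [0.5849, -0.2222, 0.1816]
ee_rot: [[-0.994, -0.11, -0.003], [-0.11, 0.994, 0.001], [0.003, 0.001, -1.0]]
wrist_force: [1.8, 1.9, 7.1]
gripper_width: 0.431
gripper_force: 30.0
```

```bash
python3 q.py
```

```text
[ 1.168 -0.109 -0.008] [1.8 1.9 7.1] [ 0.5849 -0.2222  0.1816] 6.32
```

Emit:
drive_tool(
  rows=[
    [20, 0, 0, 0, 0, 0, -0.02],
    [20, 0, 0, 0, 0, 0, 0],
    [20, 0, 0, 0, 0, 0, 0],
  ],
)

```text
time_s: 17.65
tcp_pos: [0.5848, -0.222, 0.1817]
ee_rot: [[-0.996, -0.09, -0.003], [-0.09, 0.996, 0.001], [0.003, 0.001, -1.0]]
wrist_force: [1.5, 3.5, 7.3]
gripper_width: 0.433
gripper_force: 30.0
```

```bash
python3 q.py; python3 o.py | sed -n 7,10p
```

```text
[ 1.366 -0.117  0.085] [1.5 3.5 7.3] [ 0.5848 -0.222   0.1817] 5.18
168 [(225, 216, 203), (167, 154, 136), (129, 123, 116), (97, 96, 94), (56, 55, 53), (29, 41, 59), (21, 34, 56)]
169 [(113, 112, 110), (61, 58, 57), (35, 33, 32), (32, 31, 30), (66, 44, 31), (54, 48, 56), (26, 36, 55)]
170 [(32, 33, 31), (31, 30, 28), (33, 32, 31), (32, 31, 29), (46, 36, 31), (37, 44, 64), (24, 38, 60)]
171 [(31, 29, 28), (32, 30, 30), (31, 31, 30), (30, 29, 29), (31, 30, 28), (33, 55, 89), (23, 42, 72)]
```

Emit:
drive_tool(
  rows=[
    [20, 0, 0, 0, 0, 0, -0.02],
    [20, 0, 0, 0, 0, 0, 0],
    [20, 0, 0, 0, 0, 0, 0],
  ],
)

```text
time_s: 17.95
tcp_pos: [0.5848, -0.2218, 0.1817]
ee_rot: [[-0.998, -0.07, -0.003], [-0.07, 0.998, 0.001], [0.003, 0.001, -1.0]]
wrist_force: [0.2, 4.0, 6.3]
gripper_width: 0.427
gripper_force: 30.0
```

```bash
python3 q.py; python3 o.py | sed -n 7,10p
```

```text
[ 1.546 -0.15   0.071] [0.2 4.  6.3] [ 0.5848 -0.2218  0.1817] 4.04
168 [(225, 218, 204), (168, 154, 136), (129, 123, 116), (98, 97, 95), (56, 55, 53), (31, 42, 60), (20, 35, 56)]
169 [(113, 112, 110), (60, 59, 57), (34, 33, 33), (31, 30, 29), (67, 45, 32), (52, 47, 55), (26, 36, 55)]
170 [(33, 31, 32), (32, 31, 30), (33, 32, 31), (33, 31, 31), (46, 37, 33), (35, 43, 63), (21, 36, 59)]
171 [(34, 32, 31), (33, 32, 30), (33, 30, 30), (33, 33, 31), (32, 30, 30), (34, 55, 89), (23, 43, 72)]
```

The side force (+y) builds up as I turn, and the orange tip stays visible outside the wall. So the button is through and starting to block. I turn back to relieve it, then release.

Emit:
drive_tool(
  rows=[
    [20, 0, 0, 0.3, 0, 0, 0.03],
    [20, 0, 0, 0, 0, 0, 0.03],
    [20, 0, 0, 0, 0, 0, 0.01],
    [20, 0, 0, 0, 0, 0, 0],
    [20, 0, 0, 0, 0, 0, 0],
  ],
)

```text
time_s: 18.42
tcp_pos: [0.5849, -0.222, 0.1816]
ee_rot: [[-0.99, -0.139, -0.003], [-0.139, 0.99, 0.001], [0.002, 0.002, -1.0]]
wrist_force: [1.2, 2.8, 5.8]
gripper_width: 0.43
gripper_force: 30.0
```

```bash
python3 q.py; python3 o.py | sed -n 7,10p
```

```text
[ 1.295 -0.341 -0.022] [1.2 2.8 5.8] [ 0.5849 -0.222   0.1816] 8.01
168 [(225, 217, 203), (167, 153, 136), (128, 122, 116), (97, 96, 94), (57, 55, 54), (29, 42, 65), (20, 36, 59)]
169 [(113, 112, 109), (61, 59, 58), (34, 33, 32), (35, 33, 33), (66, 44, 32), (44, 46, 64), (20, 36, 59)]
170 [(33, 31, 32), (32, 30, 29), (31, 30, 28), (32, 32, 31), (46, 37, 32), (34, 45, 69), (20, 36, 60)]
171 [(32, 31, 30), (30, 29, 27), (32, 30, 30), (31, 30, 29), (33, 31, 30), (34, 57, 92), (24, 44, 73)]
```

Emit:
drive_tool(
  rows=[
    [100, 0, 0, 0, 0, 0, 0],
    [100, 0, 0, 0, 0, 0, 0],
    [100, 0, 0, 0, 0, 0, 0],
    [100, 0, 0, 0, 0, 0, 0],
    [100, 0, 0, 0, 0, 0, 0],
  ],
)

```text
time_s: 18.88
tcp_pos: [0.5852, -0.2228, 0.1806]
ee_rot: [[-0.99, -0.139, -0.002], [-0.139, 0.99, 0.0], [0.002, 0.001, -1.0]]
wrist_force: [0.1, -0.4, 0.7]
gripper_width: 0.727
gripper_force: 0.0
```

Emit:
drive_tool(
  rows=[
    [100, 0, 0, 0, 0, 0, 0],
    [100, 0, 0, 0, 0, 0, 0],
    [100, 0, 0, 0, 0, 0, 0],
  ],
)

```text
time_s: 19.13
tcp_pos: [0.5859, -0.2226, 0.1813]
ee_rot: [[-0.99, -0.139, -0.0], [-0.139, 0.99, 0.0], [0.0, 0.0, -1.0]]
wrist_force: [1.1, 0.3, -0.3]
gripper_width: 0.945
gripper_force: 0.0
```

Emit:
drive_tool(
  rows=[
    [100, 0, 0, 8, 0, 0, 0],
    [100, 0, 0, 20, 0, 0, 0],
    [100, 0, 0, 30, 0, 0, 0],
    [100, 0, 0, 30, 0, 0, 0],
    [100, 0, 0, 25, 0, 0, 0],
  ],
)

```text
time_s: 19.55
tcp_pos: [0.5862, -0.2228, 0.2974]
ee_rot: [[-0.99, -0.14, 0.002], [-0.14, 0.99, -0.001], [-0.002, -0.001, -1.0]]
wrist_force: [1.0, -0.6, 0.6]
gripper_width: 0.997
gripper_force: 0.0
```

Emit:
drive_tool(
  rows=[
    [100, 36, 4, 0, 0, 0, 0],
    [100, 36, 4, 0, 0, 0, 0],
    [100, 36, 4, 0, 0, 0, 0],
    [100, 36, 4, 0, 0, 0, 0],
    [100, 36, 4, 0, 0, 0, 0],
  ],
)

```text
time_s: 19.97
tcp_pos: [0.7672, -0.2024, 0.2956]
ee_rot: [[-0.99, -0.139, 0.001], [-0.139, 0.99, -0.0], [-0.001, -0.0, -1.0]]
wrist_force: [1.0, 0.1, -0.1]
gripper_width: 0.997
gripper_force: 0.0
```

Emit:
drive_tool(
  rows=[
    [100, 0, 0, 0, 0, 0, 0],
    [100, 0, 0, 0, 0, 0, 0],
    [100, 0, 0, 0, 0, 0, 0],
  ],
)

```text
time_s: 20.22
tcp_pos: [0.7658, -0.2027, 0.294]
ee_rot: [[-0.99, -0.139, -0.001], [-0.139, 0.99, -0.0], [0.001, -0.0, -1.0]]
wrist_force: [-1.3, -1.0, 0.5]
gripper_width: 0.999
gripper_force: 0.0
```

```bash
python3 - <<'E'
from h import *
s=sense();c=capture('wrist');W=wcloud(c,s);F=c['frame'].astype(int);print(s['tcp_pos'])
near=(np.hypot(W[...,0]-.586,W[...,1]+.222)<.035)&(c['z_map']>0)&(W[...,2]>.05)
o=near&(F[...,0]-F[...,2]>60);q=W[o];v,u=np.nonzero(o);print(len(q),len(u) and (u.mean(),v.mean(),q.mean(0)))
t=W[near&(W[...,2]>.2)];print('top',len(t),t.mean(0) if len(t) else 0, t[:,2].max() if len(t) else 0)
v,u=np.nonzero(near);print(u.min(),u.max(),v.min(),v.max())
cv2.imwrite('pics/w6.png',cv2.resize(c['frame'][max(0,v.min()-8):v.max()+8,max(0,u.min()-8):u.max()+8,::-1],None,fx=5,fy=5,interpolation=cv2.INTER_CUBIC)[:600,:800])
E
python3 o.py | sed -n 7,10p
```

```text
[ 0.76584975 -0.20268469  0.29396196]
12 (np.float64(259.5), np.float64(32.0), array([ 0.60454778, -0.21837445,  0.09216433]))
top 44 [ 0.60392031 -0.21941347  0.20324162] 0.20666226212933658
231 285 0 50
168 [(139, 130, 123), (102, 93, 86), (79, 73, 70), (74, 72, 71), (50, 49, 48), (22, 32, 47), (16, 31, 51)]
169 [(70, 67, 65), (47, 45, 44), (33, 31, 32), (32, 32, 32), (43, 33, 27), (27, 32, 46), (17, 31, 52)]
170 [(19, 19, 18), (29, 28, 27), (32, 30, 29), (33, 32, 31), (36, 32, 29), (24, 33, 48), (17, 31, 52)]
171 [(28, 28, 29), (32, 31, 31), (33, 31, 31), (31, 30, 30), (32, 31, 30), (21, 34, 51), (18, 34, 56)]
```

View pics/w6.png

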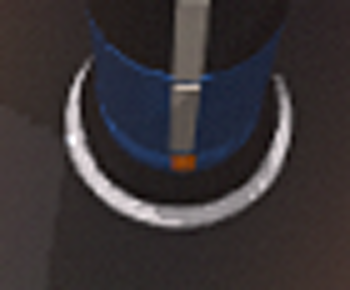

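The orange button at (182,162) sits proud through the hole, right under the white line. The collar rests on the disc and the gripper is clear.

```bash
python3 -c "
from station import *
print(finish_job())"
```

```text
the job is handed in; nothing more can be done
None
```

The blue tube is home on the stub's disc, with the orange button through its hole; the gripper let go and moved clear, and the job was handed in at about 20 s.

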